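Slip test of a lock cylinder on a tilting plate

ROBOT

A 7-joint arm with a two-finger parallel gripper is mounted at the origin on a cart in front of the work surface, level with it; the furniture and walls round the work are solid. World frame = base frame: x ahead of the robot, y to its left, z up, the work surface at z = 0. Lengths are in mm, angles in rad, forces in N, time in s.
With the tool pointing down it reaches from about 400 to 850 mm from the base axis. Payload 4.5 kg.
Tool frame: the origin (TCP) lies on the centre line of the jaws, within the pads' length; the fingertips stand 22 mm ahead of it and the grasp point (between the pads) lies 3 mm ahead of it; z points along the fingers, x is the direction in which the jaws open and shut, and the axes are right-handed (so a half turn about z gives the same grasp; the last joint's range is limited). The gripper opens to 88 mm and grips with 3 to 60 N. Pads are 18 mm wide; open, the fingers measure 123 mm over their backs; the gripper's body (75 mm by 187 mm) begins 45 mm behind the grasp point.
Start: joints at [1.216, 0.689, -0.195, 1.565, 0.157, 0.902, -0.215], TCP at [236.953, -578.364, 260.743] pointing down, gripper open.
Joint ranges: [-3.01, 3.01], [-0.46, 2.08], [-1.47, 1.51], [0.13, 2.56], [-1, 4.14], [0.04, 2.09], [-2.66, 2.66]. Speed limits (rad/s): [2.57, 2.57, 3.14, 3.14, 3.14, 3.14, 3.14].

INTERFACE

Orientations are given as a unit quaternion [w, x, y, z].
In Python, from rig import ctrl, grab_frame gives the robot as it stands. The module is installed in compiled form; this text tells all that it offers.
- The arm moves only by the tool send_rows, never from a script. Its argument "series" is a list of rows, each an object with "delta_pos": the shift along the tool's x, y, z in m, a list of three; "turn": the turn about the tool's z in rad; "jaw": the finger opening in m, from 0 to 0.0881. In form: [{"delta_pos": [dx, dy, dz], "turn": turn, "jaw": jaw}, ...]. A call has 1 to 12 rows; each row is the pose to reach, as a shift and turn from the pose commanded when the call began, along the tool's axes at that moment; what a row does not reach only later rows make up. A row lasts 1/8 s, in which the tool goes at most 62.5 mm and 10.7 degrees, less where a joint would pass 70% of its speed; a pose out of reach is approached as far as the arm can. A call with a gripper value outside its range is refused whole. The fingers move at their own pace and stop on an object; "grip_force" is the grip in N (left out, the last holds). Time passes only in rows, so rows that repeat a pose let the fingers close. It gives the time, the measured TCP pose, the force and the opening at its end, in the units of the state.
- ctrl.get_state(): the state, without advancing time (a new reading comes with each control period).
- grab_frame(name): name is "scene" or "top" or "wrist"; returns a dict with "image" (480x640x3 uint8, red, green, blue), "fov_y" (degrees; the focal length in pixels is half the picture's height over the tangent of half this angle, whatever the lens; pixels are square), "cx", "cy" (the principal point, pixels), "rvec" (rotation vector, rad) and "tvec" (3), from world to camera coordinates, as OpenCV has them. Camera axes: x right, y down, z forward; pixel columns grow to the right and rows downward; lengths in mm; the calibration is good to about 2 mm. A picture is of the moment at which its call begins. There is no depth.
- ctrl.finish_job(): hands the job in, once; it reports no verdict.
The state is a dict: "time": time; "joint_pos": joint angles; "qd": joint speeds; "joint_torque": joint torques, N m; "position": TCP position; "tool_rot": TCP orientation; "ft_force": force on the tool from outside, world axes, zero at the start; "wrist_torque": the same for the moment, N m; "opening": finger opening in mm.
Only numpy, scipy, OpenCV 4.12 (cv2) and the standard library are available. Lean on these libraries where they do the work, as an engineer would, in place of code of your own. Each camera call takes 0.05 s, during which the arm holds its last target. There are 200 camera calls.

TASK

Slip-test the brass lock cylinder: lay it lengthwise on the empty lane of the flat tilting plate, next to the rubber-footed steel block, with its outer end just inside the red start line, and let go of it. Then push the blue wedge gently and straight in under the plate, never forcing it, so that the plate rises until the cylinder just starts to slide, and stop at that angle: the wedge stays in and holds the plate up, the cylinder runs down against the stop by itself, and the steel block, which grips a little better, must not slide. Tilt the plate only with the wedge, without holding or pressing on plate or rig, do not touch the cylinder once the plate is up, and leave the nickel cylinder, the tape roll and the white tube alone.

Things in the scene. Friction and masses are not known exactly. Their poses are not given: they have to be found in the camera images.
- rig: Slip-test rig fixed to the desk: grey base 360 x 164 x 5 mm. Origin on the desk under the plate's hinge; x runs level along the rig from the hinge to the wedge's open end (base from x = -25 to 335 mm), y across (+-82 mm), z up. Two low guide rails (tops 17 mm above the desk, inner faces at y = +-32 mm) guide the wedge along x.
- plate (a joint): Tilt of the aluminium tilting plate about its hinge, rad: 0 = flat (it rests there by its weight), grows as its free end rises, at most 0.6. It swings freely and falls back unless propped. The plate weighs 0.45 kg.
- plate_top (a point): On the plate's top face over the hinge, 36 mm above the desk when flat; tilts with the plate: x up the plate to its free end, y across (as the rig's y), z out of the face. Free top: x from 5 mm (stop bar at the hinge end, 9 mm high) to 168 mm (free end), y +-67 mm between side lips 5 mm high; red start line across at x = 157 mm.
- lane_start (a point): Point on the plate's top face where the middle of the brass cylinder's underside belongs at first, its length along plate_top's x: at x = 115, y = +36 mm of plate_top, with about 45 mm free to the block and 18 mm to the side lip.
- lift_bar (a point): Middle of the lowest line of a steel bar, 12 mm thick and 100 mm long across, under the plate 155 mm from the hinge; 20 mm above the desk when the plate is flat. The wedge lifts the plate here.
- wedge: Loose blue steel wedge, 0.25 kg, on the rig's base (5 mm above the desk) between the rails, clear of the plate at first. Origin at the bottom of its upright blunt end (72 mm high, 60 wide), mid-width; x out of that end (as the rig's x); nose at x = -150 mm, 3 mm high; face slopes 26 degrees. 5 to 6 mm of push to -x lifts the plate 1 degree. Takes 3 to 12 N under load; stays where left by friction.
- ref_block: Loose steel block on three small black rubber feet, 50 mm (x) by 36 mm (y) by 27 mm high with a small button on top, 0.22 kg. Origin at the middle of its underside. Stands on the plate near the free end, at about x = 122, y = -40 mm of plate_top. Slips at an angle about 3 to 4 degrees steeper than the brass cylinder. Must not be touched or slide.
- brass_cylinder: Loose brass-coloured double lock cylinder lying on its side, 26 mm across (x), 73 mm long (y), 17 mm high (z), 0.19 kg; origin at the middle of its underside. Starts on the desk. On the plate it slips at an angle somewhere from 0.18 to 0.32 rad, different every run; against the stop its middle is at about x = 40 mm of plate_top.
- nickel_cylinder: The same lock cylinder in silver nickel, on the desk near the brass one (they may have swapped places). Not to be moved.
- tape_roll: Roll of brown parcel tape lying flat, 92 mm across, 48 mm high, origin at the middle of its underside. Not to be moved.
- white_tube: Small white tube with a black cap, 24 mm across, 66 mm high, upright; origin at the middle of its underside. Not to be moved.
Mind the look-alikes: they are no part of the job. Several things have the shape of the ref_block; the one meant has the colours described above.

How it is judged (in metres and radians):
On the way, in this order (a step that is already met when the one before it is completed fails the run):
1. the brass cylinder lies lengthwise in its lane at the upper end of the flat plate, released (y of brass_cylinder in the frame of plate_top between 0.012 and 0.055 m and angle between the y axis of brass_cylinder and the x axis of plate_top, either way round below 0.2 rad and z of brass_cylinder in the frame of plate_top between -0.006 and 0.008 m and x of brass_cylinder in the frame of plate_top between 0.095 and 0.135 m and contact force between the fingers and brass_cylinder below 0.1 N and value of joint plate below 0.03 rad and linear speed of brass_cylinder below 0.02 m/s), for 0.2 s.
2. the wedge carries the plate, tilted at least 0.13 rad, with the cylinder still in its upper part (value of joint plate above 0.13 rad and contact force between wedge and rig above 1 N and x of brass_cylinder in the frame of plate_top above 0.08 m and y of brass_cylinder in the frame of plate_top between 0.012 and 0.055 m and angle between the y axis of brass_cylinder and the x axis of plate_top, either way round below 0.2 rad and z of brass_cylinder in the frame of plate_top between -0.006 and 0.008 m), for 0.1 s.
At the end, for the whole second after the job is handed in: The plate stands still at 0.16 to 0.42 rad, propped on the resting wedge (over 4 N between wedge and rig); the brass cylinder rests lengthwise in its lane within 15 mm of the stop; the rubber-footed block still stands in its lane, its middle over 100 mm up the plate from the hinge (contact force between wedge and rig above 4 N and y of brass_cylinder in the frame of plate_top between 0.012 and 0.055 m and angle between the y axis of brass_cylinder and the x axis of plate_top, either way round below 0.2 rad and z of brass_cylinder in the frame of plate_top between -0.006 and 0.008 m and x of brass_cylinder in the frame of plate_top below 0.055 m and value of joint plate between 0.16 and 0.42 rad and velocity of joint plate between -0.02 and 0.02 rad/s and linear speed of each of brass_cylinder, wedge, ref_block below 0.01 m/s and x of ref_block in the frame of plate_top above 0.1 m and y of ref_block in the frame of plate_top below -0.02 m and z of ref_block in the frame of plate_top between -0.006 and 0.006 m); the robot touches nothing.
It fails at once if the rubber-footed block slides down the plate (its middle comes nearer than 100 mm to the hinge) or is pushed with more than 2 N by the robot (x of ref_block in the frame of plate_top below 0.1 m or contact force between any of the arm, the fingers and ref_block above 2 N).
It fails at once if the brass cylinder is touched while the plate is tilted over 0.05 rad (value of joint plate above 0.05 rad and contact force between any of the fingers, the arm and brass_cylinder above 0.3 N).
It fails at once if the plate or rig is pressed or held by the robot with more than 4 N while the plate is tilted over 0.05 rad (value of joint plate above 0.05 rad and contact force between any of the fingers, the arm and rig above 4 N).
It fails at once if the wedge is forced: more than 30 N between it and the rig with its plate (contact force between wedge and rig above 30 N).
It fails at once if the nickel cylinder, the tape roll or the white tube is moved by more than 20 mm (distance of any of nickel_cylinder, tape_roll, white_tube from where it was at the start of the episode above 0.02 m).
It also fails if it takes over 64 s, if anything falls off the work surface, if the arm or the gripper's body presses on something with over 40 N, if the wrist force passes 120 N, or if a joint passes its speed limit or range.

## Working session

There is one attempt and no reset: what is moved stays moved. The work goes in short steps, Python scripts to look and compute and a tool call to move; the robot and the scene stay as the last step left them, time stands still between calls to the robot, and variables do not carry over. Pictures are saved under pics/ and viewed, on a budget of 10 in all, crops included, one or two more only if the job needs it, and the job is handed in when it is done.

Besides the shell and the picture viewer there is one more tool, called after ">>>" as a command line: name --argument value ..., lists and objects as JSON in quotes. send_rows: Moves the arm, as the interface text tells. Its arguments: {"type":"object","properties":{"series":{"type":"array","items":{"type":"object","properties":{"delta_pos":{"type":"array","items":{"type":"number"}},"turn":{"type":"number"},"jaw":{"type":"number"}}}},"grip_force":{"type":"number"}},"required":["series"]}

```bash
mkdir -p pics
cat > h.py <<'E'
import numpy as np, cv2
from rig import ctrl, grab_frame
from scipy.spatial.transform import Rotation as R
def snap(name,fn=None):
    f=grab_frame(name)
    if fn: cv2.imwrite('pics/'+fn,f['image'][:,:,::-1])
    return f
def cam(f):
    h=f['image'].shape[0]; fl=h/2/np.tan(np.radians(f['fov_y'])/2)
    return fl,R.from_rotvec(np.ravel(f['rvec'])).as_matrix(),np.ravel(f['tvec'])
def ray(f,u,v,z):
    fl,r,t=cam(f); d=r.T@np.array([(u-f['cx'])/fl,(v-f['cy'])/fl,1]); o=-r.T@t
    return o+d*(z-o[2])/d[2]
def proj(f,p):
    fl,r,t=cam(f); c=r@np.asarray(p,float)+t; return np.array([f['cx']+fl*c[0]/c[2],f['cy']+fl*c[1]/c[2]])
E
python3 - <<'E'
from h import *
a=snap('scene','s1.png');b=snap('top','t1.png')
for f in(a,b):
    fl,r,t=cam(f);print(f['fov_y'],-r.T@t,r[2])
s=ctrl.get_state();print(s['time'],s['position'],s['tool_rot'],s['opening'],R.from_quat(np.roll(s['tool_rot'],-1)).as_matrix().round(3))
E
```

```text
47.955361333582566 [ 29.1118175  476.96846832 590.73860247] [ 0.59411699 -0.60656978 -0.52829736]
46.88563883190936 [ 542.60292316 -110.22328991 1046.92306218] [ 0.05891557  0.03305491 -0.99771556]
0.1 [ 236.68187161 -577.89972981  260.03214245] [-3.77964074e-04  8.30408839e-01 -5.57153957e-01 -6.97085335e-04] 88.09281841992411 [[ 0.379 -0.925 -0.001]
 [-0.925 -0.379  0.001]
 [-0.002  0.    -1.   ]]
```

View pics/t1.png

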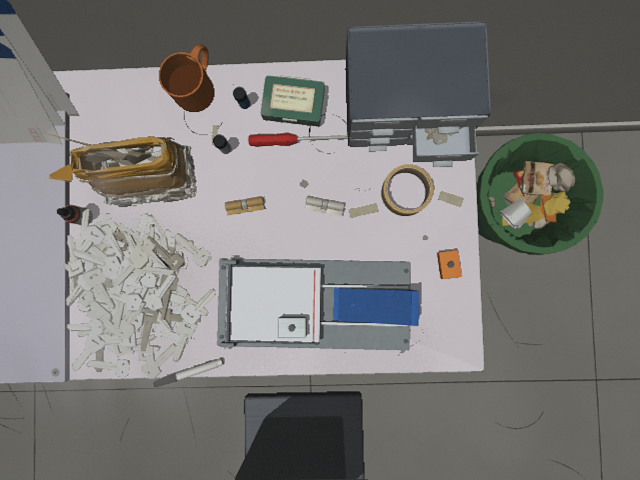

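View pics/s1.png

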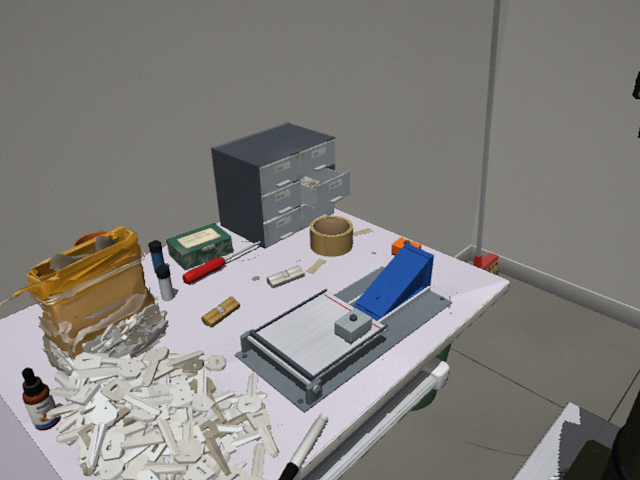

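The top view shows brass at (245,205), nickel at (325,205), the plate at (230–322, 266–343) with its red line at x≈317, the wedge at (333–419, 288–325) and the block at (292,327). The scene view agrees: brass at (221,311), wedge to the right.

Run:
```python
from h import *
f=snap('top');im=f['image'];hsv=cv2.cvtColor(im,cv2.COLOR_RGB2HSV)
def mask(lo,hi,box):
    m=cv2.inRange(hsv,lo,hi);k=np.zeros_like(m);x0,y0,x1,y1=box;k[y0:y1,x0:x1]=m[y0:y1,x0:x1];return k
def rect(m,z,n):
    c=max(cv2.findContours(m,0,1)[0],key=cv2.contourArea);r=cv2.minAreaRect(c);b=cv2.boxPoints(r)
    P=np.array([ray(f,u,v,z)for u,v in b]);print(n,r,'\n',P.round(1).tolist(),'mean',P.mean(0).round(1));return P
rect(mask((12,90,60),(30,255,255),(215,185,275,225)),10,'brass')
bl=rect(mask((100,120,50),(125,255,255),(320,270,430,340)),77,'wedge z77')
m=mask((0,90,80),(8,255,255),(300,255,330,350))|mask((170,90,80),(180,255,255),(300,255,330,350))
ys,xs=np.nonzero(m);P=np.array([ray(f,u,v,36)for u,v in zip(xs,ys)])[:,:2]
print('red',len(xs),P.mean(0),P[P[:,0].argmin()],P[P[:,0].argmax()],np.polyfit(P[:,0],P[:,1],1))
for n,(u,v) in dict(c1=(219,261),c2=(411,262),c3=(410,350),c4=(219,346)).items(): print(n,ray(f,u,v,5).round(1))
print('block',ray(f,292,327,66).round(1),'nickel',ray(f,325,205,10).round(1))
cv2.imwrite('pics/t2.png',cv2.resize(im[180:360,200:440,::-1],None,fx=3.3,fy=3.3,interpolation=cv2.INTER_CUBIC))
```

```text
brass ((244.10809326171875, 205.64865112304688), (12.494321823120117, 37.811763763427734), 80.53767395019531) 
 [[675.5, 94.4, 10.0], [685.1, 23.2, 10.0], [661.6, 19.8, 10.0], [652.0, 90.9, 10.0]] mean [668.6  57.1  10. ]
wedge z77 ((375.8302001953125, 305.9056701660156), (85.13695526123047, 34.749778747558594), 2.4895527362823486) 
 [[453.2, -104.2, 77.0], [513.3, -108.6, 77.0], [503.0, -255.9, 77.0], [443.3, -251.0, 77.0]] mean [ 478.2 -180.    77. ]
red 60 [480.77139188 -70.36680317] [418.65326482 -67.67010228] [541.53006989 -72.8471407 ] [ -0.04874988 -46.92925646]
c1 [565.3 107.7   5. ]
c2 [ 553.3 -253.7    5. ]
c3 [ 390.5 -245.7    5. ]
c4 [405.9 110.5   5. ]
block [444.1 -32.5  66. ] nickel [664.9 -96.   10. ]
```

View pics/t2.png

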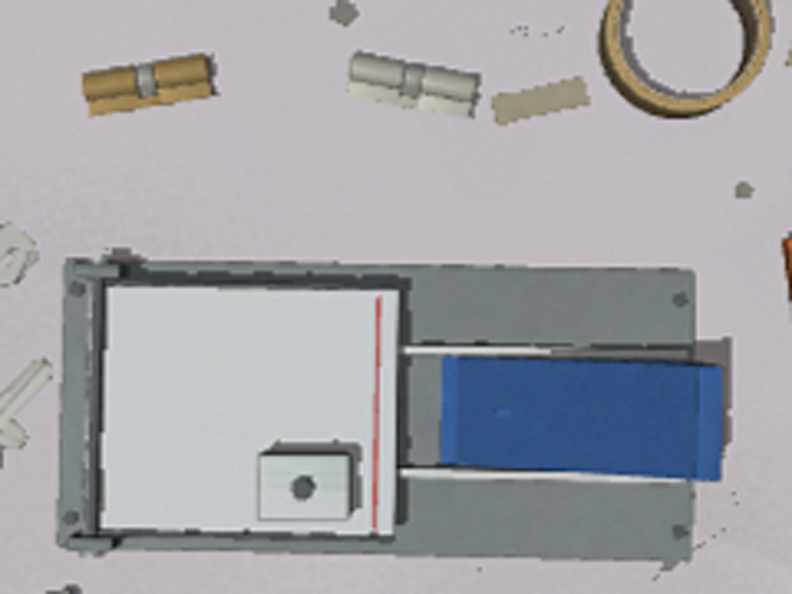

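```bash
cat >> h.py <<'E'
def delta(p,yaw=None):
    """world TCP target p (mm), tool-x yaw (rad) -> delta_pos in m, turn"""
    s=ctrl.get_state(); M=R.from_quat(np.roll(s['tool_rot'],-1)).as_matrix()
    d=M.T@(np.array(p)-s['position'])/1000
    t=0 if yaw is None else -((yaw-np.arctan2(M[1,0],M[0,0])+np.pi)%(2*np.pi)-np.pi)
    print(p,'->',d.round(4),'turn',round(t,4))
E
python3 - <<'E'
from h import *
delta((668.5,57,150),0.134); delta((668.5,57,260),0.134)
f=snap('top');print(ray(f,221,142,66),ray(f,241,97,66))
E
```

```text
(668.5, 57, 150) -> [-0.4237 -0.6403  0.1106] turn -1.3159
(668.5, 57, 260) -> [-4.239e-01 -6.403e-01  6.000e-04] turn -1.3159
[778.53038083  87.61679536  66.        ] [859.71677902  49.71882587  66.        ]
```

>>> send_rows --series '[{"delta_pos":[-0.2,-0.3,0],"turn":-0.6,"jaw":0.06},{"delta_pos":[-0.424,-0.64,0],"turn":-1.316,"jaw":0.06},{"delta_pos":[-0.424,-0.64,0],"turn":-1.316,"jaw":0.06},{"delta_pos":[-0.424,-0.64,0],"turn":-1.316,"jaw":0.06},{"delta_pos":[-0.424,-0.64,0],"turn":-1.316,"jaw":0.06},{"delta_pos":[-0.424,-0.64,0],"turn":-1.316,"jaw":0.06},{"delta_pos":[-0.424,-0.64,0],"turn":-1.316,"jaw":0.06},{"delta_pos":[-0.424,-0.64,0],"turn":-1.316,"jaw":0.06},{"delta_pos":[-0.424,-0.64,0],"turn":-1.316,"jaw":0.06},{"delta_pos":[-0.424,-0.64,0],"turn":-1.316,"jaw":0.06},{"delta_pos":[-0.424,-0.64,0],"turn":-1.316,"jaw":0.06},{"delta_pos":[-0.424,-0.64,0],"turn":-1.316,"jaw":0.06}]'

```text
time: 1.7
position: [659.4, 43.4, 260.5]
tool_rot: [0.0, 0.998, 0.067, -0.0]
ft_force: [1.0, -0.4, -0.1]
opening: 60.2
```

Run:
```python
from h import *
s=ctrl.get_state();print(s['time'],s['position'],s['opening'],s['ft_force'])
delta((667,54,130),0.134)
f=snap('wrist','w1.png');im=f['image'];hsv=cv2.cvtColor(im,cv2.COLOR_RGB2HSV)
print(proj(f,(668.6,57,10)))
m=cv2.inRange(hsv,(12,90,60),(30,255,255))
for c in cv2.findContours(m,0,1)[0]:
    if cv2.contourArea(c)>300:
        r=cv2.minAreaRect(c);P=np.array([ray(f,u,v,10) for u,v in cv2.boxPoints(r)]);print(r,P.round(1).tolist(),P.mean(0))
```

```text
1.7 [659.40344001  43.38597654 260.51733167] 60.16342136423217 [ 1.02456297 -0.42766145 -0.07636028]
(667, 54, 130) -> [ 0.009  -0.0096  0.1305] turn -0.0003
[327.12407772 188.10546925]
((403.40777587890625, 419.4660339355469), (51.685585021972656, 425.0045166015625), 89.79315948486328) [[528.2, -241.2, 10.0], [1088.0, -163.2, 10.0], [1123.7, -248.9, 10.0], [530.6, -331.7, 10.0]] [ 817.63806676 -246.23920476   10.        ]
((149.30470275878906, 377.86956787109375), (14.483055114746094, 64.31185150146484), 2.7702157497406006) [[461.3, -275.9, 10.0], [467.4, -172.2, 10.0], [485.5, -170.8, 10.0], [480.7, -274.5, 10.0]] [ 473.72687605 -223.36234652   10.        ]
((479.1908264160156, 376.0982971191406), (68.40764617919922, 21.902999877929688), 74.21924591064453) [[863.1, -120.1, 10.0], [887.1, -108.0, 10.0], [940.6, -205.2, 10.0], [915.2, -218.8, 10.0]] [ 901.49753245 -162.98387623   10.        ]
((328.4999694824219, 186.49996948242188), (22.999996185302734, 66.99998474121094), 0.0) [[662.5, 19.9, 10.0], [652.7, 92.5, 10.0], [676.7, 95.7, 10.0], [688.0, 23.3, 10.0]] [669.98600065  57.85649171  10.        ]
((577.9999389648438, 125.49998474121094), (106.99998474121094, 121.99998474121094), 90.0) [[837.4, 196.0, 10.0], [956.5, 212.0, 10.0], [1000.3, 111.6, 10.0], [870.0, 94.1, 10.0]] [916.04305583 153.4131134   10.        ]
((494.5, 48.5), (97.0, 141.0), 90.0) [[732.8, 243.6, 10.0], [862.8, 261.1, 10.0], [892.3, 180.2, 10.0], [751.9, 161.3, 10.0]] [809.9407578  211.55131387  10.        ]
((404.9207763671875, 45.292076110839844), (37.31389617919922, 94.7275390625), 5.710592269897461) [[708.6, 161.5, 10.0], [701.8, 242.4, 10.0], [736.6, 244.1, 10.0], [746.1, 163.1, 10.0]] [723.28623339 202.78817475  10.        ]
```

View pics/w1.png

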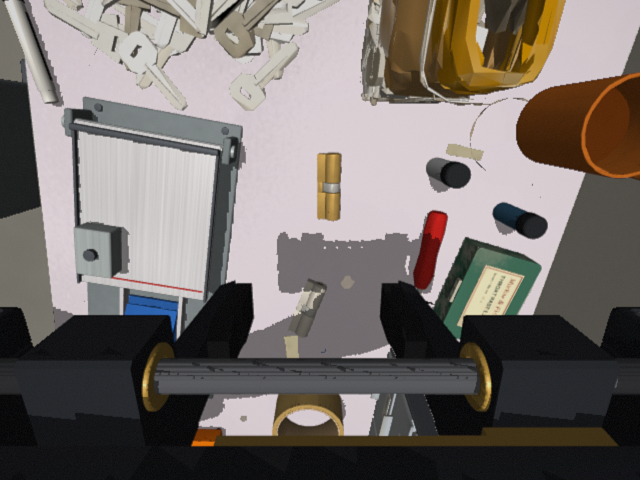

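Wrist view shows the brass cylinder at (328,186), standing upright in the picture, so the jaw line is square to it. It agrees with the top view within 2 mm.

>>> send_rows --series '[{"delta_pos":[0.0117,-0.0086,0.05],"turn":0,"jaw":0.06},{"delta_pos":[0.0117,-0.0086,0.1],"turn":0,"jaw":0.06},{"delta_pos":[0.0117,-0.0086,0.15],"turn":0,"jaw":0.06},{"delta_pos":[0.0117,-0.0086,0.17],"turn":0,"jaw":0.06},{"delta_pos":[0.0117,-0.0086,0.17],"turn":0,"jaw":0.06}]'

```text
time: 2.38
position: [668.4, 51.8, 89.9]
tool_rot: [0.0, 0.998, 0.067, -0.001]
ft_force: [0.5, -0.3, -0.1]
opening: 60.5
```

Run:
```python
from h import *
delta((669.8,53.5,27),0.134)
```

```text
(669.8, 53.5, 27) -> [ 0.0017 -0.0015  0.0629] turn -0.0001
```

>>> send_rows --series '[{"delta_pos":[0.0017,-0.0015,0.03],"turn":0,"jaw":0.06},{"delta_pos":[0.0017,-0.0015,0.05],"turn":0,"jaw":0.06},{"delta_pos":[0.0017,-0.0015,0.063],"turn":0,"jaw":0.06},{"delta_pos":[0.0017,-0.0015,0.063],"turn":0,"jaw":0.06},{"delta_pos":[0.0017,-0.0015,0.063],"turn":0,"jaw":0.02},{"delta_pos":[0.0017,-0.0015,0.063],"turn":0,"jaw":0.02},{"delta_pos":[0.0017,-0.0015,0.063],"turn":0,"jaw":0.02},{"delta_pos":[0.0017,-0.0015,0.063],"turn":0,"jaw":0.02},{"delta_pos":[0.0017,-0.0015,0.063],"turn":0,"jaw":0.02},{"delta_pos":[0.0017,-0.0015,0.063],"turn":0,"jaw":0.02}]' --grip_force 20

```text
time: 3.62
position: [670.6, 53.8, 28.0]
tool_rot: [0.0, 0.998, 0.067, 0.0]
ft_force: [0.4, -0.5, 3.9]
opening: 24.1
```

>>> send_rows --series '[{"delta_pos":[0,0,-0.04],"turn":0,"jaw":0.02},{"delta_pos":[0,0,-0.09],"turn":0,"jaw":0.02},{"delta_pos":[0,0,-0.09],"turn":0,"jaw":0.02},{"delta_pos":[0,0,-0.09],"turn":0,"jaw":0.02}]'

```text
time: 4.12
position: [669.4, 53.3, 116.6]
tool_rot: [0.0, 0.998, 0.067, -0.001]
ft_force: [-1.0, -0.8, -1.4]
opening: 24.1
```

Run:
```python
from h import *
delta((511.9,-33.6,115),-0.042);s=ctrl.get_state();print(s['opening'],s['ft_force'])
```

```text
(511.9, -33.6, 115) -> [-0.1677  0.065   0.002 ] turn 0.176
24.13286326422932 [-0.97894257 -0.78356739 -1.4197467 ]
```

>>> send_rows --series '[{"delta_pos":[-0.04,0.016,0],"turn":0.05,"jaw":0.02},{"delta_pos":[-0.08,0.032,0],"turn":0.1,"jaw":0.02},{"delta_pos":[-0.12,0.048,0],"turn":0.15,"jaw":0.02},{"delta_pos":[-0.155,0.06,0],"turn":0.176,"jaw":0.02},{"delta_pos":[-0.168,0.065,0],"turn":0.176,"jaw":0.02},{"delta_pos":[-0.168,0.065,0],"turn":0.176,"jaw":0.02},{"delta_pos":[-0.168,0.065,0],"turn":0.176,"jaw":0.02}]'

```text
time: 5.0
position: [514.4, -31.9, 117.5]
tool_rot: [-0.001, 1.0, -0.02, 0.001]
ft_force: [-0.1, 0.8, -2.3]
opening: 24.2
```

Run:
```python
from h import *
delta((511.9,-33.6,60),-0.042)
f=snap('wrist','w2.png')
```

```text
(511.9, -33.6, 60) -> [-0.0025  0.0019  0.0575] turn 0.0011
```

View pics/w2.png

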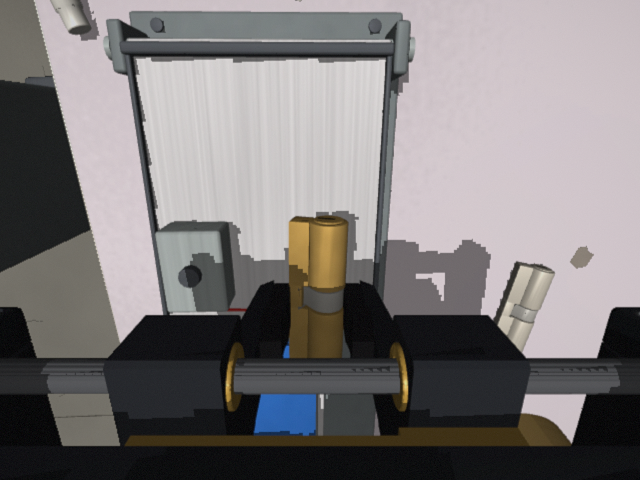

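The cylinder is held straight, centred at about (318,290), over the empty lane and clear of the block (195,265). Lowering.

>>> send_rows --series '[{"delta_pos":[-0.0025,0.0019,0.025],"turn":0,"jaw":0.02},{"delta_pos":[-0.0025,0.0019,0.045],"turn":0,"jaw":0.02},{"delta_pos":[-0.0025,0.0019,0.053],"turn":0,"jaw":0.02},{"delta_pos":[-0.0025,0.0019,0.056],"turn":0,"jaw":0.02},{"delta_pos":[-0.0025,0.0019,0.056],"turn":0,"jaw":0.02},{"delta_pos":[-0.0025,0.0019,0.056],"turn":0,"jaw":0.02}]'

```text
time: 5.8
position: [511.0, -34.2, 62.9]
tool_rot: [-0.0, 1.0, -0.021, 0.001]
ft_force: [-1.8, -0.1, 7.0]
opening: 24.2
```

>>> send_rows --series '[{"delta_pos":[0,0,-0.0015],"turn":0,"jaw":0.026},{"delta_pos":[0,0,-0.0015],"turn":0,"jaw":0.03},{"delta_pos":[0,0,-0.0015],"turn":0,"jaw":0.036},{"delta_pos":[0,0,-0.0015],"turn":0,"jaw":0.038},{"delta_pos":[0,0,-0.02],"turn":0,"jaw":0.038},{"delta_pos":[0,0,-0.05],"turn":0,"jaw":0.038},{"delta_pos":[0,0,-0.09],"turn":0,"jaw":0.038},{"delta_pos":[0,0,-0.12],"turn":0,"jaw":0.038},{"delta_pos":[0,0,-0.12],"turn":0,"jaw":0.038}]'

```text
time: 6.92
position: [511.3, -34.9, 183.5]
tool_rot: [-0.0, 1.0, -0.021, 0.002]
ft_force: [-0.2, 0.1, -0.5]
opening: 38.2
```

```bash
cat >> h.py <<'E'
H=np.array([486.9,86.6]);ex=np.array([-.042,-.999]);ey=np.array([.999,-.042])
def m_brass(f,z=45,box=None):
    hsv=cv2.cvtColor(f['image'],cv2.COLOR_RGB2HSV);m=cv2.inRange(hsv,(12,90,60),(30,255,255))
    if box: k=np.zeros_like(m);x0,y0,x1,y1=box;k[y0:y1,x0:x1]=m[y0:y1,x0:x1];m=k
    r=cv2.minAreaRect(np.vstack([c for c in cv2.findContours(m,0,1)[0] if cv2.contourArea(c)>4]))
    P=np.array([ray(f,u,v,z)[:2] for u,v in cv2.boxPoints(r)]);return r,P
E
python3 - <<'E'
from h import *
f=snap('scene','s2.png');g=snap('wrist','w3.png')
r,P=m_brass(f,45,(230,280,400,410));Q=(P-H)@np.c_[ex,ey];print(r,Q.round(1).tolist(),Q.mean(0))
r,P=m_brass(g,45,(220,100,420,300));Q=(P-H)@np.c_[ex,ey];print(r,Q.round(1).tolist(),Q.mean(0))
E
```

```text
((321.1328125, 311.0020751953125), (14.712246894836426, 41.40381622314453), 59.931419372558594) [[78.6, 44.0], [159.5, 42.5], [142.9, 9.4], [65.4, 12.5]] [111.59794245  27.09101529]
((317.5, 222.0), (92.0, 33.0), 90.0) [[78.6, 16.4], [78.6, 41.2], [153.4, 42.3], [153.4, 15.4]] [116.00324229  28.83473281]
```

View pics/s2.png

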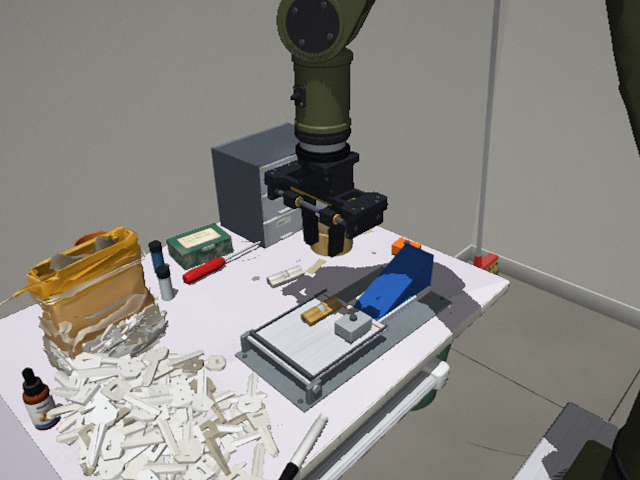

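Brass lies at about (321,311) in the scene view, in the free lane beside the block. It measures at plate x≈115, y≈29, so step 1 is done. Next: behind the wedge.

>>> send_rows --series '[{"delta_pos":[-0.006,0.05,0],"turn":0,"jaw":0},{"delta_pos":[-0.012,0.1,0],"turn":0,"jaw":0},{"delta_pos":[-0.018,0.15,0],"turn":0,"jaw":0},{"delta_pos":[-0.024,0.2,0],"turn":0,"jaw":0},{"delta_pos":[-0.0294,0.2495,0],"turn":0,"jaw":0},{"delta_pos":[-0.0294,0.2495,0],"turn":0,"jaw":0},{"delta_pos":[-0.0294,0.2495,0.04],"turn":0,"jaw":0},{"delta_pos":[-0.0294,0.2495,0.08],"turn":0,"jaw":0},{"delta_pos":[-0.0294,0.2495,0.11],"turn":0,"jaw":0},{"delta_pos":[-0.0294,0.2495,0.1175],"turn":0,"jaw":0},{"delta_pos":[-0.0294,0.2495,0.1175],"turn":0,"jaw":0}]'

```text
time: 8.4
position: [470.2, -282.0, 63.9]
tool_rot: [-0.0, 1.0, -0.02, -0.0]
ft_force: [0.0, -0.1, 0.9]
opening: 0.5
```

Run:
```python
from h import *
s=ctrl.get_state();p=s['position'];print(p,(p[:2]-H)@np.c_[ex,ey],s['opening'],s['ft_force'])
f=snap('scene');r,P=m_brass(f,45,(230,280,400,410));print(r)
f=snap('top');r,P=m_brass(f,45,(225,260,325,348));print(r,((P-H)@np.c_[ex,ey]).mean(0))
```

```text
[ 470.23362521 -281.95842632   63.87488602] [368.88985564  -1.17025451] 0.5099322547288867 [ 0.0053528  -0.08354498  0.92434111]
((321.0245056152344, 310.84918212890625), (15.027079582214355, 41.36360168457031), 59.4207763671875)
((291.37060546875, 289.23486328125), (39.208648681640625, 13.309356689453125), 2.2906100749969482) [116.84348541  27.81806603]
```

>>> send_rows --series '[{"delta_pos":[0,-0.005,0],"turn":0,"jaw":0},{"delta_pos":[0,-0.01,0],"turn":0,"jaw":0},{"delta_pos":[0,-0.015,0],"turn":0,"jaw":0},{"delta_pos":[0,-0.02,0],"turn":0,"jaw":0},{"delta_pos":[0,-0.025,0],"turn":0,"jaw":0},{"delta_pos":[0,-0.03,0],"turn":0,"jaw":0},{"delta_pos":[0,-0.035,0],"turn":0,"jaw":0},{"delta_pos":[0,-0.04,0],"turn":0,"jaw":0},{"delta_pos":[0,-0.045,0],"turn":0,"jaw":0},{"delta_pos":[0,-0.05,0],"turn":0,"jaw":0},{"delta_pos":[0,-0.055,0],"turn":0,"jaw":0},{"delta_pos":[0,-0.06,0],"turn":0,"jaw":0}]'

```text
time: 10.0
position: [472.7, -222.7, 64.2]
tool_rot: [0.0, 1.0, -0.021, -0.0]
ft_force: [-1.3, -0.2, 0.6]
opening: 0.5
```

```bash
cat > chk.py <<'E'
from h import *
s=ctrl.get_state();p=s['position'];print(round(s['time'],2),(p[:2]-H)@np.c_[ex,ey],p[2],s['ft_force'].round(1) if hasattr(s['ft_force'],'round') else s['ft_force'])
import sys
f=snap('scene',sys.argv[1] if len(sys.argv)>1 else None)
hsv=cv2.cvtColor(f['image'],cv2.COLOR_RGB2HSV)
k=np.zeros((480,640),np.uint8);k[250:420,230:420]=255
m=cv2.inRange(hsv,(12,90,60),(30,255,255))&k
ys,xs=np.nonzero(m);print('brass scene px',xs.mean().round(1),ys.mean().round(1),len(xs))
m=(cv2.inRange(hsv,(0,90,80),(8,255,255))|cv2.inRange(hsv,(170,90,80),(180,255,255)))&k
ys,xs=np.nonzero(m);print('red',len(xs),(xs.min(),ys[xs.argmin()]) if len(xs) else '')
# red line's far (+y) end pixel -> tilt from plane through its rig x-z arc
if len(xs):
    u,v=xs.min(),ys[xs.argmin()]
    th=np.linspace(0,.5,501)
    q=[proj(f,np.r_[H+ex*(157*np.cos(t)-19*np.sin(t))+ey*66,17+157*np.sin(t)+19*np.cos(t)]) for t in th]
    d=[np.hypot(a-u,b-v) for a,b in q];i=int(np.argmin(d));print('tilt',th[i],'err px',round(d[i],1))
g=snap('top');r,P=m_brass(g,45,(225,255,345,348));print('top',np.round(r[0],1),((P-H)@np.c_[ex,ey]).mean(0).round(1))
hs=cv2.cvtColor(g['image'],cv2.COLOR_RGB2HSV);m=cv2.inRange(hs,(100,120,50),(125,255,255));m[:, :320]=0
ys,xs=np.nonzero(m[270:340]);print('blue x',xs.min(),xs.max())
E
python3 chk.py
```

```text
10.0 [309.54487357  -1.21613136] 64.21247869119928 [-1.3 -0.2  0.6]
brass scene px 323.6 296.3 690
red 24 (np.int64(325), np.int64(295))
tilt 0.0 err px 1.7
top [291.4 289.2] [116.9  27.8]
blue x 320 386
```

>>> send_rows --series '[{"delta_pos":[0,-0.003,0],"turn":0,"jaw":0},{"delta_pos":[0,-0.006,0],"turn":0,"jaw":0},{"delta_pos":[0,-0.009,0],"turn":0,"jaw":0},{"delta_pos":[0,-0.012,0],"turn":0,"jaw":0},{"delta_pos":[0,-0.015,0],"turn":0,"jaw":0},{"delta_pos":[0,-0.018,0],"turn":0,"jaw":0},{"delta_pos":[0,-0.021,0],"turn":0,"jaw":0},{"delta_pos":[0,-0.024,0],"turn":0,"jaw":0},{"delta_pos":[0,-0.027,0],"turn":0,"jaw":0},{"delta_pos":[0,-0.03,0],"turn":0,"jaw":0},{"delta_pos":[0,-0.033,0],"turn":0,"jaw":0},{"delta_pos":[0,-0.036,0],"turn":0,"jaw":0}]'

```text
time: 11.6
position: [473.7, -190.4, 64.4]
tool_rot: [0.002, 1.0, -0.023, -0.0]
ft_force: [-0.8, -7.5, -0.2]
opening: 0.3
```

```bash
sed -i 's/k\[250:420/k[263:420/' chk.py; python3 chk.py s3.png
```

```text
11.6 [277.30207816  -1.56403604] 64.39272715398958 [-0.8 -7.5 -0.2]
brass scene px 320.9 308.7 528
red 21 (np.int64(324), np.int64(291))
tilt 0.035 err px 0.3
top [290.4 289.3] [115.1  27.7]
blue x 320 367
```

View pics/s3.png

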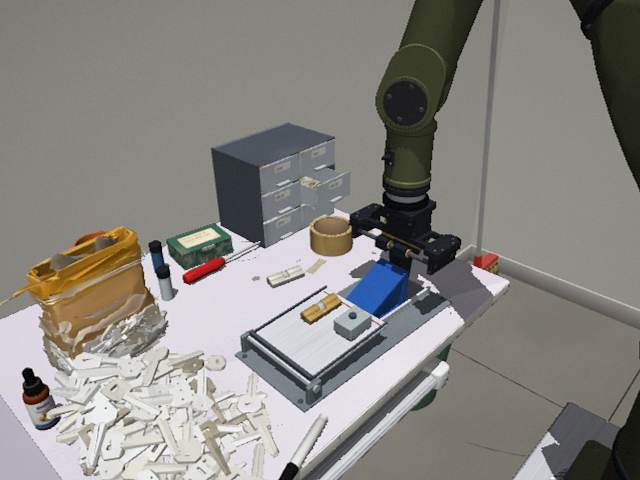

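Scene: wedge nose under the plate, brass (321,309) and block (352,323) unmoved; tilt starting, push force 7.5 N.

>>> send_rows --series '[{"delta_pos":[0,-0.0027,0],"turn":0,"jaw":0},{"delta_pos":[0,-0.0054,0],"turn":0,"jaw":0},{"delta_pos":[0,-0.008,0],"turn":0,"jaw":0},{"delta_pos":[0,-0.0107,0],"turn":0,"jaw":0},{"delta_pos":[0,-0.0133,0],"turn":0,"jaw":0},{"delta_pos":[0,-0.016,0],"turn":0,"jaw":0},{"delta_pos":[0,-0.0187,0],"turn":0,"jaw":0},{"delta_pos":[0,-0.0213,0],"turn":0,"jaw":0},{"delta_pos":[0,-0.024,0],"turn":0,"jaw":0},{"delta_pos":[0,-0.0267,0],"turn":0,"jaw":0},{"delta_pos":[0,-0.0293,0],"turn":0,"jaw":0},{"delta_pos":[0,-0.032,0],"turn":0,"jaw":0}]'

```text
time: 13.2
position: [474.9, -158.0, 64.3]
tool_rot: [0.002, 1.0, -0.023, -0.001]
ft_force: [-0.7, -8.0, -1.0]
opening: 0.2
```

```bash
python3 chk.py
```

```text
13.2 [244.81501431  -1.66837091] 64.27462637608778 [-0.7 -8.  -1. ]
brass scene px 320.7 303.3 557
red 25 (np.int64(324), np.int64(285))
tilt 0.122 err px 1.0
top [288.5 289.5] [111.7  27.2]
blue x 320 357
```

>>> send_rows --series '[{"delta_pos":[0,-0.0013,0],"turn":0,"jaw":0},{"delta_pos":[0,-0.0027,0],"turn":0,"jaw":0},{"delta_pos":[0,-0.004,0],"turn":0,"jaw":0},{"delta_pos":[0,-0.0053,0],"turn":0,"jaw":0},{"delta_pos":[0,-0.0067,0],"turn":0,"jaw":0},{"delta_pos":[0,-0.008,0],"turn":0,"jaw":0},{"delta_pos":[0,-0.008,0],"turn":0,"jaw":0},{"delta_pos":[0,-0.008,0],"turn":0,"jaw":0}]'

```text
time: 14.3
position: [475.3, -149.7, 64.3]
tool_rot: [0.002, 1.0, -0.022, -0.001]
ft_force: [-0.8, -6.2, -0.6]
opening: -0.0
```

```bash
python3 chk.py
```

```text
14.3 [236.5013371   -1.63842074] 64.27362209767793 [-0.8 -6.2 -0.6]
brass scene px 320.5 302.0 565
red 30 (np.int64(323), np.int64(283))
tilt 0.155 err px 0.5
top [287.8 289.5] [110.5  27.2]
blue x 320 352
```

>>> send_rows --series '[{"delta_pos":[0,-0.0012,0],"turn":0,"jaw":0},{"delta_pos":[0,-0.0024,0],"turn":0,"jaw":0},{"delta_pos":[0,-0.0036,0],"turn":0,"jaw":0},{"delta_pos":[0,-0.0048,0],"turn":0,"jaw":0},{"delta_pos":[0,-0.006,0],"turn":0,"jaw":0},{"delta_pos":[0,-0.006,0],"turn":0,"jaw":0},{"delta_pos":[0,-0.006,0],"turn":0,"jaw":0},{"delta_pos":[0,-0.006,0],"turn":0,"jaw":0}]'

```text
time: 15.4
position: [475.6, -143.6, 64.3]
tool_rot: [0.002, 1.0, -0.022, -0.001]
ft_force: [0.4, -5.6, -0.9]
opening: 0.3
```

```bash
python3 chk.py
```

```text
15.4 [230.48399318  -1.65754024] 64.27083681058956 [ 0.4 -5.6 -0.9]
brass scene px 320.9 300.8 575
red 29 (np.int64(323), np.int64(282))
tilt 0.169 err px 0.8
top [287.5 290. ] [109.9  26.3]
blue x 320 349
```

>>> send_rows --series '[{"delta_pos":[0,-0.001,0],"turn":0,"jaw":0},{"delta_pos":[0,-0.002,0],"turn":0,"jaw":0},{"delta_pos":[0,-0.003,0],"turn":0,"jaw":0},{"delta_pos":[0,-0.004,0],"turn":0,"jaw":0},{"delta_pos":[0,-0.005,0],"turn":0,"jaw":0},{"delta_pos":[0,-0.005,0],"turn":0,"jaw":0},{"delta_pos":[0,-0.005,0],"turn":0,"jaw":0},{"delta_pos":[0,-0.005,0],"turn":0,"jaw":0}]'

```text
time: 16.5
position: [475.8, -138.6, 64.3]
tool_rot: [0.002, 1.0, -0.022, -0.001]
ft_force: [0.3, -5.6, 0.1]
opening: 0.3
```

```bash
python3 chk.py
```

```text
16.5 [225.42705451  -1.67104365] 64.26148713899335 [ 0.3 -5.6  0.1]
brass scene px 321.5 299.8 582
red 28 (np.int64(323), np.int64(281))
tilt 0.184 err px 1.1
top [286.8 289.6] [108.6  27. ]
blue x 320 346
```

>>> send_rows --series '[{"delta_pos":[0,-0.001,0],"turn":0,"jaw":0},{"delta_pos":[0,-0.002,0],"turn":0,"jaw":0},{"delta_pos":[0,-0.003,0],"turn":0,"jaw":0},{"delta_pos":[0,-0.004,0],"turn":0,"jaw":0},{"delta_pos":[0,-0.005,0],"turn":0,"jaw":0},{"delta_pos":[0,-0.005,0],"turn":0,"jaw":0},{"delta_pos":[0,-0.005,0],"turn":0,"jaw":0},{"delta_pos":[0,-0.005,0],"turn":0,"jaw":0}]'

```text
time: 17.6
position: [475.9, -133.6, 64.3]
tool_rot: [0.002, 1.0, -0.022, -0.001]
ft_force: [-1.4, -7.4, -0.6]
opening: 0.6
```

```bash
python3 chk.py
```

```text
17.6 [220.42113802  -1.69676647] 64.26625343261571 [-1.4 -7.4 -0.6]
brass scene px 322.1 298.6 589
red 29 (np.int64(322), np.int64(280))
tilt 0.203 err px 0.5
top [286.5 289.7] [108.1  26.9]
blue x 320 343
```

>>> send_rows --series '[{"delta_pos":[0,-0.001,0],"turn":0,"jaw":0},{"delta_pos":[0,-0.002,0],"turn":0,"jaw":0},{"delta_pos":[0,-0.003,0],"turn":0,"jaw":0},{"delta_pos":[0,-0.004,0],"turn":0,"jaw":0},{"delta_pos":[0,-0.005,0],"turn":0,"jaw":0},{"delta_pos":[0,-0.005,0],"turn":0,"jaw":0},{"delta_pos":[0,-0.005,0],"turn":0,"jaw":0},{"delta_pos":[0,-0.005,0],"turn":0,"jaw":0}]'

```text
time: 18.7
position: [476.2, -128.5, 64.3]
tool_rot: [0.002, 1.0, -0.022, -0.001]
ft_force: [0.2, -5.6, -0.4]
opening: 0.4
```

```bash
python3 chk.py
```

```text
18.7 [215.37857172  -1.65369951] 64.26824146830532 [ 0.2 -5.6 -0.4]
brass scene px 322.2 297.9 606
red 31 (np.int64(322), np.int64(279))
tilt 0.217 err px 0.9
top [286.3 289.6] [107.6  27. ]
blue x 320 340
```

>>> send_rows --series '[{"delta_pos":[0,-0.001,0],"turn":0,"jaw":0},{"delta_pos":[0,-0.002,0],"turn":0,"jaw":0},{"delta_pos":[0,-0.003,0],"turn":0,"jaw":0},{"delta_pos":[0,-0.004,0],"turn":0,"jaw":0},{"delta_pos":[0,-0.005,0],"turn":0,"jaw":0},{"delta_pos":[0,-0.005,0],"turn":0,"jaw":0},{"delta_pos":[0,-0.005,0],"turn":0,"jaw":0},{"delta_pos":[0,-0.005,0],"turn":0,"jaw":0}]'

```text
time: 19.8
position: [476.4, -123.5, 64.3]
tool_rot: [0.002, 1.0, -0.022, -0.001]
ft_force: [0.2, -6.2, 0.2]
opening: 0.5
```

```bash
python3 chk.py
```

```text
19.8 [210.34596096  -1.66550611] 64.25899776867729 [ 0.2 -6.2  0.2]
brass scene px 320.6 298.4 618
red 41 (np.int64(322), np.int64(278))
tilt 0.232 err px 1.3
top [282.5 289.6] [100.9  26.9]
blue x 320 336
```

The cylinder has started to slide, a jump of 3.8 px in the top view. Stop pushing and wait.

>>> send_rows --series '[{"delta_pos":[0,0,0],"turn":0,"jaw":0},{"delta_pos":[0,0,0],"turn":0,"jaw":0},{"delta_pos":[0,0,0],"turn":0,"jaw":0},{"delta_pos":[0,0,0],"turn":0,"jaw":0},{"delta_pos":[0,0,0],"turn":0,"jaw":0},{"delta_pos":[0,0,0],"turn":0,"jaw":0},{"delta_pos":[0,0,0],"turn":0,"jaw":0},{"delta_pos":[0,0,0],"turn":0,"jaw":0}]'

```text
time: 20.9
position: [476.4, -123.4, 64.3]
tool_rot: [0.002, 1.0, -0.022, -0.001]
ft_force: [0.4, -5.8, 0.1]
opening: 0.6
```

```bash
python3 chk.py
```

```text
20.9 [210.24702756  -1.64641846] 64.25951140790231 [ 0.4 -5.8  0.1]
brass scene px 293.3 322.4 675
red 44 (np.int64(321), np.int64(278))
tilt 0.23800000000000002 err px 0.3
top [247.  288.9] [36.4 27.2]
blue x 320 336
```

Slid down to the stop. Back off straight away from the wedge, then up.

>>> send_rows --series '[{"delta_pos":[0,0.003,0],"turn":0,"jaw":0},{"delta_pos":[0,0.006,0],"turn":0,"jaw":0},{"delta_pos":[0,0.012,0],"turn":0,"jaw":0},{"delta_pos":[0,0.03,0],"turn":0,"jaw":0},{"delta_pos":[0,0.06,0],"turn":0,"jaw":0},{"delta_pos":[0,0.1,0],"turn":0,"jaw":0},{"delta_pos":[0,0.12,-0.03],"turn":0,"jaw":0},{"delta_pos":[0,0.13,-0.08],"turn":0,"jaw":0},{"delta_pos":[0,0.13,-0.12],"turn":0,"jaw":0},{"delta_pos":[0,0.13,-0.12],"turn":0,"jaw":0},{"delta_pos":[0,0.13,-0.12],"turn":0,"jaw":0}]'

```text
time: 22.38
position: [470.8, -251.0, 183.6]
tool_rot: [-0.0, 1.0, -0.021, -0.001]
ft_force: [-0.6, 0.3, -0.8]
opening: 0.4
```

```bash
python3 chk.py s4.png; python3 -c "
import cv2;i=cv2.imread('pics/s4.png');cv2.imwrite('pics/s4c.png',cv2.resize(i[210:430,210:480],None,fx=2.7,fy=2.7))"
```

```text
22.38 [337.9594907  -1.8791914] 183.59989385105695 [-0.6  0.3 -0.8]
brass scene px 284.2 328.6 612
red 43 (np.int64(321), np.int64(278))
tilt 0.23800000000000002 err px 0.3
top [246.  288.9] [34.4 27.2]
blue x 320 337
```

View pics/s4c.png

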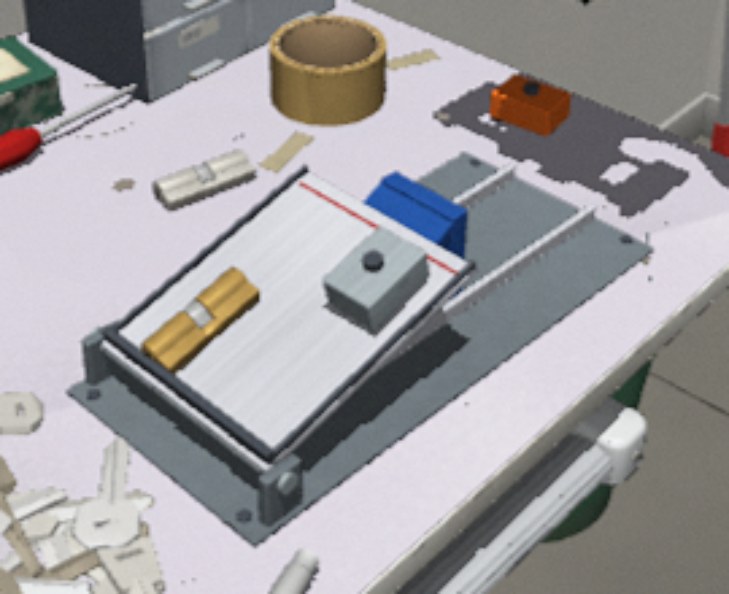

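Brass is against the stop at crop (200,315), the block is still high in its lane at (375,280), and the wedge holds the plate. A short wait to confirm rest, then hand in.

>>> send_rows --series '[{"delta_pos":[0,0,0],"turn":0,"jaw":0},{"delta_pos":[0,0,0],"turn":0,"jaw":0},{"delta_pos":[0,0,0],"turn":0,"jaw":0},{"delta_pos":[0,0,0],"turn":0,"jaw":0}]'

```text
time: 22.98
position: [471.5, -250.9, 184.1]
tool_rot: [0.0, 1.0, -0.021, -0.0]
ft_force: [0.6, 0.0, -0.6]
opening: 0.5
```

```bash
python3 chk.py && python3 -c "
from rig import ctrl;print(ctrl.finish_job())"
```

```text
22.98 [337.84274504  -1.18871587] 184.14404448205062 [ 0.6  0.  -0.6]
brass scene px 284.1 328.7 610
red 43 (np.int64(321), np.int64(278))
tilt 0.23800000000000002 err px 0.3
top [245.9 288.8] [34.3 27.2]
blue x 320 337
the job is handed in; nothing more can be done
None
```

The slip test is done and handed in at about 23 s; no verdict was reported. I laid the brass cylinder in the free lane at about plate x 116, y 28 mm and released it. I then pushed the wedge in, in 5–8 mm steps towards the end, until the cylinder began to slide. It ran down to the stop by itself, and I backed the gripper off clear of everything.

- **Plate:** the tilt at slip was about 0.24 rad by camera. It read the same before and after I withdrew the wedge push, and again in the last check. The estimate assumes a hinge height I did not measure.
- **Cylinder:** it rests lengthwise against the stop and was still in the last two checks. Its x reads about 34 mm, against the expected 40 mm, because the check takes its height as if the plate were flat.
- **Block:** it stands in its upper lane in the last picture. I did not measure its position there.
- **Forces:** the push on the wedge read at most 8 N in the readings after each step.
- **Other things:** the nickel cylinder and tape roll look unmoved in the last picture. The white tube is outside that crop, so I did not check it at the end; the gripper passed near it when grasping the cylinder, and an earlier picture showed it upright.

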